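Set the stop slide of the grinding bench with two setting blocks

ROBOT

A 6-joint arm with a two-finger parallel gripper is mounted at the origin on the work surface. World frame = base frame: x ahead of the robot, y to its left, z up, the work surface at z = 0. Lengths are in m, angles in rad, forces in N, time in s.
With the tool pointing down it reaches from about 0.425 to 0.95 m from the base axis. Payload 3.5 kg.
Tool frame: the origin (TCP) lies at the very end of the fingers, on their centre line; the grasp point (between the pads) lies 19 mm behind it; z points along the fingers, y is the line along which they close (so a half turn about z gives the same grasp; the last joint's range is limited). The gripper opens to 85 mm and grips with 20 to 120 N. Pads are 22 mm wide; open, the fingers measure 114 mm over their backs; the gripper's body (76 mm by 85 mm) begins 54 mm behind the grasp point. The pads swing forward as they close: fully open they stand 13 mm farther back than shut.
Start: joints at [-1.408, 0.286, 1.577, -0, 1.279, -0.15], TCP at [0.208, -0.642, 0.231] pointing down, gripper open.
Joint ranges: [-2.77, 2.77], [-0.9, 2.22], [0.21, 2.48], [-1.53, 4.67], [0.24, 2.81], [-2.84, 2.84]. Speed limits (rad/s): [2.79, 2.79, 3.14, 3.14, 3.14, 3.14].

INTERFACE

Orientations are given as a unit quaternion [x, y, z, w].
In Python, from plant import ctrl gives the robot as it stands.
- The arm moves only by the tool carry_out, never from a script. Its argument "deltas" is one flat list of numbers, 6 for each row, row after row: the shift along the tool's x, y, z in m, then the turn, a rotation vector about the tool's x, y, z in rad. A call has 1 to 5 rows; each row is the pose to reach, as a shift and turn from the pose commanded when the call began, along the tool's axes at that moment; what a row does not reach only later rows make up. A row lasts 1/8 s, in which the tool goes at most 62.5 mm and 10.7 degrees, less where a joint would pass 70% of its speed; a pose out of reach is approached as far as the arm can. A call with a gripper value outside its range is refused whole. "grip" is the opening in per cent of the stroke, from 0 (shut) to 100 (fully open), set as the call begins (left out, the last holds). The fingers move at their own pace and stop on an object; "grip_force" is the grip in N (left out, the last holds). Time passes only in rows, so rows that repeat a pose let the fingers close. It gives the time, the measured TCP pose, the force, the opening and the grip force at its end, in the units of the state.
- ctrl.get_state(): the state, without advancing time (a new reading comes with each control period).
- ctrl.read_camera(name): name is "side" or "top" or "wrist"; returns (picture, depth): 480x640x3 uint8, red, green, blue; 480x640 float32, m along the optical axis (not along the pixel's ray), 0 where there is no reading.
- ctrl.camera_model(name): a dict with "intrinsics" (3x3 intrinsics, pixels), "extrinsics" (4x4, takes a point from world to camera coordinates); the wrist camera has in their place "hand_eye" (4x4, takes a point from camera to tool coordinates, whose origin is the TCP and whose axes are the flange's). Camera axes: x right, y down, z forward; pixel columns grow to the right and rows downward; lengths in m; the calibration is good to about 2 mm. The wrist camera is an equidistant fisheye: a pixel r from the principal point sees the ray r / f radians off the axis. A picture is of the moment at which its call begins: read the wrist's pose just before it. camera_model takes no time and is no camera call.
- ctrl.sign_off(): hands the job in; it is judged then, once.
Trained networks look in the newest picture that a camera, given by its name, has taken for a name from the list of things; names that differ only in an ending like _2 or _b are one class to them, and where a whole thing is asked for, a point or a joint stands for the part that bears it (a point fixed in the world has none). Each returns a list of dicts, best first, with "score" (0 to 1); they miss things now and then, are a little off and sometimes report something else, mostly with a low value. They report only what shows in the picture. A call takes as long as a camera call. They do not tell look-alikes from the thing itself.
- ctrl.find_in(camera, query): "uv" ([column, row] in pixels, amid what is visible of it).
The state is a dict: "time": time; "qpos": joint angles; "dq": joint speeds; "joint_efforts": joint torques, N m; "eef_pos": TCP position; "tcp_rot": TCP orientation; "contact_force": force on the tool from outside, world axes, zero at the start; "wrist_torque": the same for the moment, N m; "opening": opening from 0.0 (shut) to 1.0 (fully open); "finger_force": force on a finger pad.
Only numpy, scipy, OpenCV 4.12 (cv2) and the standard library are available. Lean on these libraries where they do the work, as an engineer would, in place of code of your own. Each camera call takes 0.05 s, during which the arm holds its last target. There are 200 camera calls.

TASK

Set the sliding jaw of the fixture to 44 mm from its stop pad: stand the two setting blocks whose thicknesses add up to exactly 44 mm upright one behind the other on the bed between stop pad and jaw, flat sides square to the track and about in the middle of its width, then slide the jaw by its grip so that it pushes both blocks up against the stop pad. The pad has been left at an unknown setting, so feel for it: press home with a firm push of about 10 N beyond the drag, never forcing it (30 N is too much), then let go and leave jaw and blocks there with no play between them. Leave the other two blocks and everything else on the table where they are.

Things in the scene. Friction and masses are not known exactly. Their poses are not given: they have to be found in the camera images.
- fixture: fixture fixed to the table, at any place and yaw within 0.35 rad: dark steel bed 70 mm wide (x), 270 mm long (y, the track, y -165 to +105 mm), 20 mm high, flat, no side walls; origin on its underside, midway in x. At its -y end (robot's right) a spindle housing 60 mm wide, y -165 to -140 mm, top 52 mm above the table. Blocks slide on the bed with about 0.5 to 1.5 N drag each
- stop_housing (a point): middle of the housing's +y face, at fixture (0, -140, 36) mm. From it reaches, to +y, the stop pad: dark steel plate 44 mm wide, 12 mm thick, top 47.5 mm above the table, on a stiff spindle that does not give. How far it stands out varies and is NOT in the state: its +y face lies anywhere between fixture y = -120 and -95 mm; feel (or look) for it
- jaw (a joint): position of the sliding jaw in m: 0 with the jaw far from the stop, growing towards the stop (to -y of the fixture), up to 0.170. The jaw's face lies at fixture y = 0.055 m minus this value. The jaw has a steady drag of about 3 N (plus about 4 N per m/s) and stays where it is left. Starts between 0 and 0.045
- jaw_grip (a point): middle of the jaw's grip, a black upright fin 24 mm wide (fixture x), 16 mm thick (fixture y) that rises 41 mm out of the top of the jaw; this point is 75.5 mm above the table. The jaw itself is an aluminium block 50 mm wide, 36 mm thick along the track, its top 50.5 mm and the fin's top 91.5 mm above the table. Moves with the jaw
- jaw_face (a point): middle of the jaw's face that looks to the stop (to -y of the fixture), 18 mm from the jaw's centre, 35.5 mm above the table; moves with the jaw
- block12: setting block of bare aluminium, 50 mm long (its x), 12 mm thick (its y), 30 mm high (its z), 49 g nominal (may be 0.8 to 1.2 times that), standing with its z up on the bare table; origin at the centre of its underside. The four blocks are alike but for their thickness (12, 18, 26, 36 mm) and any of them may stand in any of four places right of the fixture, the long side within 0.45 rad of world x
- block18: setting block of bare aluminium, 50 mm long (its x), 18 mm thick (its y), 30 mm high (its z), 73 g nominal (may be 0.8 to 1.2 times that), standing with its z up on the bare table; origin at the centre of its underside. The four blocks are alike but for their thickness (12, 18, 26, 36 mm) and any of them may stand in any of four places right of the fixture, the long side within 0.45 rad of world x
- block26: setting block of bare aluminium, 50 mm long (its x), 26 mm thick (its y), 30 mm high (its z), 105 g nominal (may be 0.8 to 1.2 times that), standing with its z up on the bare table; origin at the centre of its underside. The four blocks are alike but for their thickness (12, 18, 26, 36 mm) and any of them may stand in any of four places right of the fixture, the long side within 0.45 rad of world x
- block36: setting block of bare aluminium, 50 mm long (its x), 36 mm thick (its y), 30 mm high (its z), 146 g nominal (may be 0.8 to 1.2 times that), standing with its z up on the bare table; origin at the centre of its underside. The four blocks are alike but for their thickness (12, 18, 26, 36 mm) and any of them may stand in any of four places right of the fixture, the long side within 0.45 rad of world x
- bobbin: small wooden bobbin, 28 mm across, 27 mm high, upright, in the midst of the blocks; origin at its underside. Bystander: leave it alone
- bangle: flat brass ring, 72 mm across, 12 mm high, beyond the fixture; origin at its underside. Bystander: leave it alone
- wrench: steel wrench, 180 mm long, 8 mm thick, lying between robot and fixture; origin at its underside. Bystander: leave it alone
- screwdriver: screwdriver with black handle, 200 mm long, 26 mm thick, lying to the right of the blocks; origin at its underside. Bystander: leave it alone
- jar: amber jar with white lid, 60 mm across, 70 mm high, at the back; origin at its underside. Bystander: leave it alone
- brush: flat brush, 170 mm long, lying at the back left; origin at its underside. Bystander: leave it alone
- wheel: grey felt polishing wheel, 80 mm across, 18 mm thick, lying at the back right; origin at its underside. Bystander: leave it alone
Mind the look-alikes: they are no part of the job. What is shaped like the block26 but orange is not meant. Leave any turquoise look-alike of the block18 alone.

How it is judged:
By the outcome, as a careful person would: the job done as asked, in the order asked, and still so for the second after the job is handed in, with the robot touching nothing.
It also fails if it takes over 67 s, if anything falls off the work surface, if the arm or the gripper's body presses on something with over 40 N, if the wrist force passes 120 N, or if a joint passes its speed limit or range.

## Working session

There is one attempt and no reset: what is moved stays moved. The work goes in short steps, Python scripts to look and compute and a tool call to move; the robot and the scene stay as the last step left them, time stands still between calls to the robot, and variables do not carry over. Pictures are saved under pics/ and viewed, at most 10 in all, crops included, and the job is handed in when it is done.

Besides the shell and the picture viewer there is one more tool, called as name(argument=value, ...), one argument or row to a line, values as JSON. carry_out: Moves the arm, as the interface text tells. Its arguments: {"type":"object","properties":{"deltas":{"type":"array"},"grip":{"type":"number"},"grip_force":{"type":"number"}},"required":["deltas"]}

```bash
ls; mkdir -p pics; python3 - <<'E'
from plant import ctrl
import cv2,numpy as np,json
s=ctrl.get_state();print({k:np.round(v,3).tolist() for k,v in s.items()})
for c in("top","side"):
    p,d=ctrl.read_camera(c);cv2.imwrite(f"pics/{c}1.png",p[:,:,::-1]);np.save(f"pics/{c}1.npy",d)
    m=ctrl.camera_model(c);print(c,{k:np.round(v,4).tolist() for k,v in m.items()})
for q in("block12","block18","block26","block36","jaw_grip","fixture"):
    print(q,[(np.round(r['uv']).tolist(),round(r['score'],2)) for r in ctrl.find_in("top",q)])
m=ctrl.camera_model("wrist");print({k:np.round(v,4).tolist() for k,v in m.items()})
E
```

```text
pics
{'time': 0.0, 'qpos': [-1.408, 0.287, 1.578, 0.0, 1.279, -0.15], 'dq': [-0.001, -0.001, -0.002, -0.0, -0.001, 0.0], 'joint_efforts': [-0.002, -40.599, -29.263, -0.0, 0.006, 0.0], 'eef_pos': [0.208, -0.642, 0.23], 'tcp_rot': [0.988, 0.156, -0.0, -0.001], 'contact_force': [-0.432, -0.39, 0.125], 'wrist_torque': [0.027, -0.023, 0.009], 'finger_force': 0.0, 'opening': 0.999}
top {'intrinsics': [[477.8, 0.0, 318.3455], [0.0, 477.8, 250.5847], [0.0, 0.0, 1.0]], 'extrinsics': [[0.0021, -0.9997, 0.0259, -0.0995], [-0.9936, -0.005, -0.1127, 0.5676], [0.1128, -0.0255, -0.9933, 1.0907], [0.0, 0.0, 0.0, 1.0]]}
side {'intrinsics': [[503.3186, 0.0, 320.6406], [0.0, 503.3186, 237.8185], [0.0, 0.0, 1.0]], 'extrinsics': [[0.9954, -0.0946, 0.0183, -0.581], [-0.0319, -0.5031, -0.8636, 0.0294], [0.0909, 0.859, -0.5038, 1.0189], [0.0, 0.0, 0.0, 1.0]]}
block12 [([408.0, 336.0], 0.85), ([426.0, 217.0], 0.74), ([416.0, 297.0], 0.69), ([383.0, 302.0], 0.65), ([346.0, 296.0], 0.59), ([312.0, 170.0], 0.49), ([396.0, 227.0], 0.47)]
block18 [([408.0, 336.0], 0.85), ([426.0, 217.0], 0.74), ([416.0, 297.0], 0.69), ([383.0, 302.0], 0.65), ([346.0, 296.0], 0.59), ([312.0, 170.0], 0.49), ([396.0, 227.0], 0.47)]
block26 [([408.0, 336.0], 0.85), ([426.0, 217.0], 0.74), ([416.0, 297.0], 0.69), ([383.0, 302.0], 0.65), ([346.0, 296.0], 0.59), ([312.0, 170.0], 0.49), ([396.0, 227.0], 0.47)]
block36 [([408.0, 336.0], 0.85), ([426.0, 217.0], 0.74), ([416.0, 297.0], 0.69), ([383.0, 302.0], 0.65), ([346.0, 296.0], 0.59), ([312.0, 170.0], 0.49), ([396.0, 227.0], 0.47)]
jaw_grip [([173.0, 264.0], 0.94)]
fixture [([216.0, 260.0], 0.88), ([383.0, 303.0], 0.6)]
{'intrinsics': [[371.6483, 0.0, 313.4347], [0.0, 371.6483, 240.2265], [0.0, 0.0, 1.0]], 'hand_eye': [[0.0013, -0.9592, -0.2827, 0.0716], [1.0, 0.0013, 0.0, -0.0005], [0.0003, -0.2827, 0.9592, -0.1431], [0.0, 0.0, 0.0, 1.0]]}
```

View pics/top1.png

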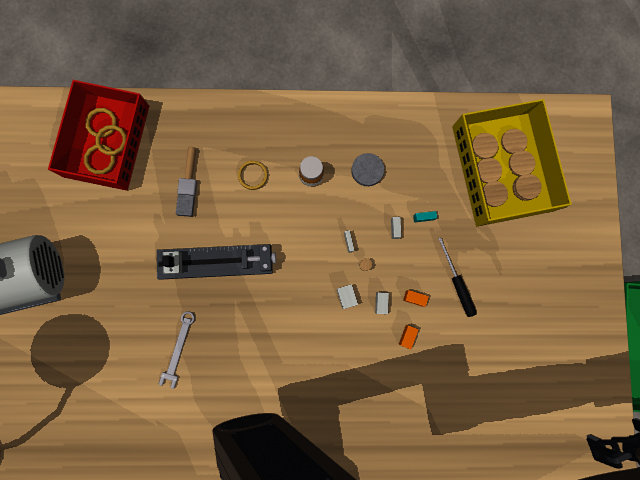

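The top view shows four bare blocks: (350,240), (397,227), (383,302) and (347,296). The orange look-alikes are at (417,298) and (409,336), and the turquoise one is at (426,217). 44 = 18 + 26, so by apparent thickness I expect block18 at (397,227) and block26 at (383,302). I'll measure sizes and confirm them in an enlarged crop.

```bash
cat > h.py <<'E'
import cv2,numpy as np
from plant import ctrl
from scipy.spatial.transform import Rotation as R
def cloud(c,d):
    m=ctrl.camera_model(c);K=np.array(m["intrinsics"]);E=np.array(m["extrinsics"])
    v,u=np.mgrid[:480,:640]
    P=np.stack([(u-K[0,2])/K[0,0]*d,(v-K[1,2])/K[1,1]*d,d],-1)
    return (P-E[:3,3])@E[:3,:3]
def unproj(c,uv,z):
    m=ctrl.camera_model(c);K=np.array(m["intrinsics"]);E=np.array(m["extrinsics"])
    r=np.linalg.inv(K)@np.array([uv[0],uv[1],1.]);r=E[:3,:3].T@r;o=-E[:3,:3].T@E[:3,3]
    return o+r*(z-o[2])/r[2]
E
python3 - <<'E'
from h import *
p=cv2.imread("pics/top1.png");d=np.load("pics/top1.npy");W=cloud("top",d)
print("table z",np.percentile(W[350:400,200:260,2],[5,50,95]))
hsv=cv2.cvtColor(p,cv2.COLOR_BGR2HSV)
for u,v in[(350,240),(397,227),(383,302),(347,296)]:
    print(u,v,"rgb",p[v,u,::-1],"pt",np.round(W[v,u],3))
    m=(W[...,2]>0.018)&(W[...,2]<.045);w=np.zeros_like(m);w[v-20:v+20,u-20:u+20]=1
    n,l,st,ce=cv2.connectedComponentsWithStats((m&w).astype(np.uint8));k=l[v,u]
    q=W[l==k];r=cv2.minAreaRect((q[:,:2]*1000).astype(np.float32));print(k,st[k],np.round(r[0]),np.round(r[1]),round(r[2],1))
for n,(u,v) in dict(fin=(170,262),jaw=(165,268),h=(266,259),bed=(220,266),).items(): print(n,np.round(W[v,u],3))
m=(W[...,2]>0.012)&(W[...,2]<.12);w=np.zeros_like(m);w[235:290,150:285]=1;m=m&w
q=W[m];r=cv2.minAreaRect((q[:,:2]*1000).astype(np.float32));print("fix",np.round(r[0]),np.round(r[1]),r[2],np.round(cv2.boxPoints(r)))
a=cv2.resize(p[205:325,320:440],(480,480),interpolation=cv2.INTER_CUBIC);b=cv2.resize(p[230:290,145:285],(800,343),interpolation=cv2.INTER_CUBIC)[:,:]
a=cv2.resize(a,(257,257));
c=cv2.resize(p[205:325,320:440],(256,256),interpolation=cv2.INTER_CUBIC);o=np.zeros((600,800,3),np.uint8);o[:343]=b;o[344:600,:256]=c
cv2.imwrite("pics/crop1.png",o)
E
```

```text
table z [-0.00284441  0.0006973   0.00450643]
350 240 rgb [167 168 161] pt [ 0.593 -0.172  0.034]
1 [345 230   9  22 118] [ 593. -171.] [50. 12.] 11.8
397 227 rgb [163 166 161] pt [ 0.626 -0.285  0.03 ]
2 [392 217   9  21 175] [ 626. -284.] [49. 18.] 1.4
383 302 rgb [169 170 164] pt [ 0.448 -0.249  0.029]
1 [376 292  13  22 250] [ 446. -248.] [26. 50.] 87.1
347 296 rgb [169 171 163] pt [ 0.462 -0.165  0.03 ]
1 [337 284  21  25 335] [ 461. -165.] [50. 36.] 16.8
fin [0.535 0.233 0.084]
jaw [0.524 0.253 0.052]
h [0.546 0.024 0.05 ]
bed [0.532 0.135 0.017]
fix [544. 143.] [ 70. 280.] 3.1935150623321533 [[501. 281.]
 [517.   1.]
 [587.   5.]
 [571. 285.]]
```

View pics/crop1.png

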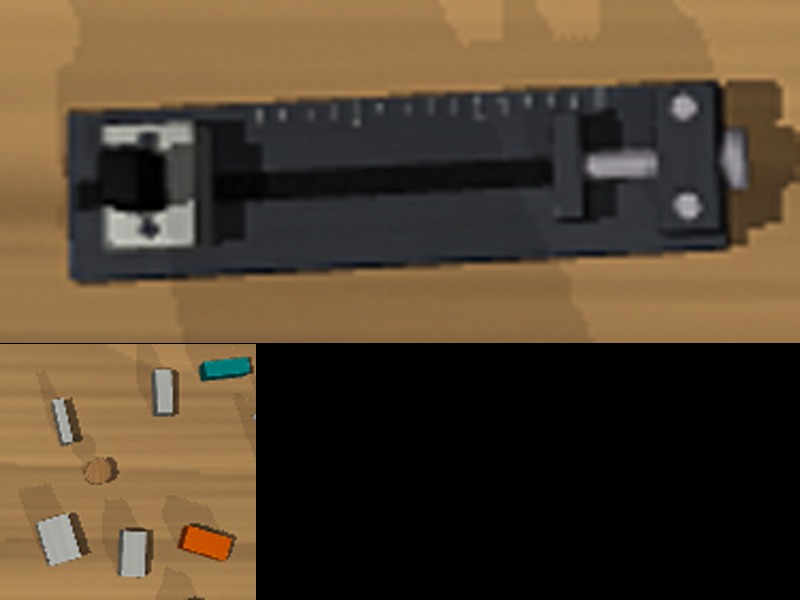

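The crop confirms bare aluminium blocks, and the measured footprints match: block12 at (350,240), block18 at (397,227) 49x18, block26 at (383,302) 26x50, block36 at (347,296). The two meant are block18 and block26. The orange and turquoise ones are excluded by colour. Next I'll refine the fixture frame.

```bash
cat >> h.py <<'E'
def delta(x,y,z,yaw_deg,s=None):
    s=s or ctrl.get_state();T=R.from_quat(s["tcp_rot"])
    G=R.from_euler("z",yaw_deg,degrees=True)*R.from_euler("x",180,degrees=True)
    return np.round(T.inv().apply(np.array([x,y,z])-s["eef_pos"]),4),np.round((T.inv()*G).as_rotvec(),4)
E
python3 - <<'E'
from h import *
d=np.load("pics/top1.npy");p=cv2.imread("pics/top1.png");W=cloud("top",d)
# bed edges (columns 185..250 avoid jaw/housing), by colour (dark) at bed height z=.02
g=cv2.cvtColor(p,cv2.COLOR_BGR2GRAY).astype(float)
L,H=[],[]
for u in range(172,262,4):
    m=(W[:,u,2]>.010)&(W[:,u,2]<.04);v=np.where(m[235:295])[0]+235
    H.append(unproj("top",(u,v[0]-.5),.02)[:2]);L.append(unproj("top",(u,v[-1]+.5),.015)[:2])
for n,e in(("far",H),("near",L)):
    e=np.array(e);f=np.polyfit(e[:,1],e[:,0],1);print(n,"yaw",np.degrees(np.arctan(-f[0])),"x at y=.15",np.polyval(f,.15),"rms",np.std(e[:,0]-np.polyval(f,e[:,1])))
yaw=np.radians(3.2);o=np.array([.5419,.1782]);c,s=np.cos(yaw),np.sin(yaw)
q=(W[...,:2]-o)@np.array([[c,-s],[s,c]])
sel=(abs(q[...,0]+0.0)<.02)&(abs(q[...,1])<.19)
for b in np.arange(-.185,.125,.005):
    z=W[...,2][sel&(q[...,1]>=b)&(q[...,1]<b+.005)]
    print(int(round(b*1000)),(np.percentile(z,[15,50,85])*1000).round().astype(int) if len(z) else None,end="; ")
print()
# extents of jaw top / fin / housing / pad in fixture frame
for n,lo,hi,y0,y1 in(("jawtop",.046,.056,0,.12),("fin",.085,.1,0,.12),("housing",.049,.056,-.17,-.13),("pad",.043,.0495,-.13,-.08)):
    k=(W[...,2]>lo)&(W[...,2]<hi)&(q[...,1]>y0)&(q[...,1]<y1)&(abs(q[...,0])<.05);t=q[k]*1000
    print(n,len(t),"x",np.percentile(t[:,0],[2,98]).round(1),"y",np.percentile(t[:,1],[2,98]).round(1))
print("to b18",delta(.626,-.284,.15,1.4))
for n,u,v in (("turq",426,217),("orange",417,298)):
    print(n,W[v,u].round(3))
E
```

```text
far yaw 3.2389641849470077 x at y=.15 0.5786620542761525 rms 0.000696558973406907
near yaw 3.267157663945501 x at y=.15 0.5081928866601577 rms 0.0006939434523592079
-185 [-2  1  2]; -180 [-2  2 44]; -175 [ 0 43 48]; -170 [-1 37 46]; -165 [18 51 54]; -160 [50 53 55]; -155 [51 53 55]; -150 [50 52 54]; -145 [51 52 55]; -140 [21 39 42]; -135 [19 22 42]; -130 [19 22 41]; -125 [19 23 42]; -120 [19 22 41]; -115 [19 23 41]; -110 [32 46 50]; -105 [47 48 51]; -100 [46 47 49]; -95 [19 21 23]; -90 [20 21 23]; -85 [19 21 23]; -80 [19 22 23]; -75 [20 21 23]; -70 [19 21 23]; -65 [19 21 23]; -60 [19 20 23]; -55 [18 21 24]; -50 [18 22 24]; -45 [19 21 23]; -40 [19 22 23]; -35 [19 20 24]; -30 [19 21 24]; -25 [19 21 23]; -20 [19 21 22]; -15 [18 21 23]; -10 [18 21 22]; -5 [19 22 25]; 0 [20 22 24]; 5 [18 21 24]; 10 [19 21 23]; 15 [20 21 24]; 20 [19 21 24]; 25 [19 22 22]; 30 [19 21 23]; 35 [20 22 24]; 40 [20 22 33]; 45 [28 46 53]; 50 [50 52 61]; 55 [52 73 92]; 60 [53 90 93]; 65 [51 91 93]; 70 [50 51 54]; 75 [50 52 54]; 80 [50 50 52]; 85 None; 90 [19 21 23]; 95 [19 21 23]; 100 [18 20 22]; 105 None; 110 [0 1 3]; 115 [0 1 3]; 120 [0 2 3]; 
jawtop 236 x [-24.2  24.3] y [45.2 80.8]
fin 78 x [-10.8  11.6] y [55.  68.7]
housing 250 x [-28.2  27.8] y [-164.4 -140.5]
pad 80 x [-20.3  21.6] y [-121.9  -98.5]
to b18 (array([ 0.5082, -0.212 ,  0.0812]), array([-0.0003,  0.    ,  0.2884]))
turq [ 0.651 -0.356  0.026]
orange [ 0.458 -0.33   0.028]
```

carry_out(
  deltas=[0.053,-0.022,0.008,0,0,0.058,0.106,-0.044,0.016,0,0,0.116,0.159,-0.066,0.024,0,0,0.173,0.212,-0.088,0.032,0,0,0.231,0.265,-0.11,0.04,0,0,0.288],
  grip=38,
)

```text
time: 1.02
eef_pos: [0.4273, -0.4548, 0.1914]
tcp_rot: [1.0, 0.011, 0.0, 0.0]
contact_force: [1.2, 0.4, 0.0]
opening: 0.379
finger_force: 0.0
```

```bash
python3 -c "
from h import *
s=ctrl.get_state();print(s['eef_pos'],s['opening'],s['time'],delta(.626,-.284,.12,1.4),delta(.626,-.284,.004,1.4))"
```

```text
[ 0.42731008 -0.45475989  0.19136071] 0.37868530058958694 1.025 (array([ 0.2025, -0.1662,  0.0713]), array([ 0.0006, -0.0004, -0.0017])) (array([ 0.2024, -0.1663,  0.1873]), array([ 0.0006, -0.0004, -0.0017]))
```

carry_out(
  deltas=[0.0405,-0.0333,0.014,0,0,0,0.081,-0.0666,0.028,0,0,0,0.1215,-0.0999,0.042,0,0,0,0.162,-0.133,0.056,0,0,0,0.2025,-0.1663,0.071,0,0,0],
)

```text
time: 1.65
eef_pos: [0.6257, -0.2836, 0.1202]
tcp_rot: [1.0, 0.012, 0.0, 0.0]
contact_force: [0.0, -0.5, 0.2]
opening: 0.378
finger_force: 0.0
```

```bash
python3 - <<'E'
from h import *
s=ctrl.get_state();p,d=ctrl.read_camera("wrist");cv2.imwrite("pics/w1.png",p[:,:,::-1])
m=ctrl.camera_model("wrist");K=np.array(m["intrinsics"]);H=np.array(m["hand_eye"])
v,u=np.mgrid[:480,:640];a=(u-K[0,2])/K[0,0];b=(v-K[1,2])/K[1,1];t=np.hypot(a,b)+1e-9
P=np.stack([np.tan(t)*a/t*d,np.tan(t)*b/t*d,d],-1)
P=P@H[:3,:3].T+H[:3,3];W=R.from_quat(s["tcp_rot"]).apply(P.reshape(-1,3)).reshape(P.shape)+s["eef_pos"]
k=((W[...,2]>.02)&(W[...,2]<.04)&(abs(W[...,0]-.626)<.05)&(abs(W[...,1]+.284)<.035)&(d>0))
n,l,st,ce=cv2.connectedComponentsWithStats(k.astype(np.uint8))
for i in range(1,n):
    if st[i,4]>150:
        r=cv2.minAreaRect((W[l==i][:,:2]*1000).astype(np.float32));print(np.round(r[0],1),np.round(r[1],1),round(r[2],1),st[i],np.median(W[l==i][:,2]))
print(s['eef_pos'],delta(.626,-.284,.004,1.4,s))
E
```

```text
[ 626.  -286.6] [50.2 18. ] 2.0 [ 305  204   28   76 2054] 0.03048035075383604
[ 0.62573927 -0.28363039  0.12022027] (array([0.0002, 0.0003, 0.1162]), array([ 0.0005, -0.0007,  0.0004]))
```

View pics/w1.png

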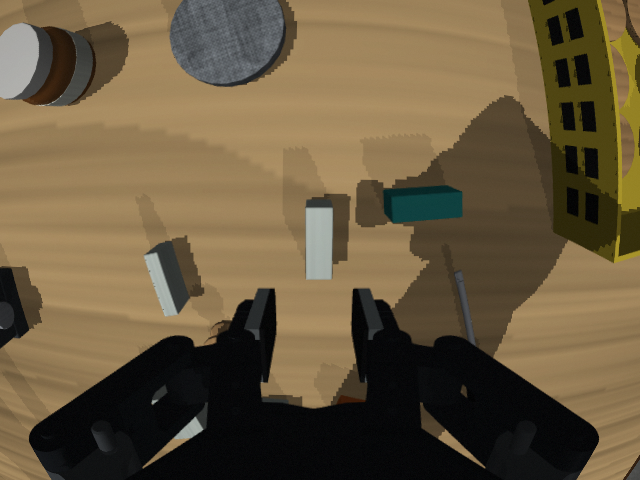

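The wrist view shows block18 (50.2 x 18.0 mm) at about (319,240), between the fingers and clear of the turquoise block at (423,203). Going down with a 3 mm correction.

carry_out(
  deltas=[0,0.003,0.05,0,0,0,0,0.003,0.09,0,0,-0.01,0,0.003,0.116,0,0,-0.01,0,0.003,0.116,0,0,-0.01],
)

```text
time: 2.2
eef_pos: [0.6238, -0.2874, 0.0026]
tcp_rot: [1.0, 0.017, -0.001, -0.001]
contact_force: [-0.2, 0.1, -0.9]
opening: 0.379
finger_force: 0.0
```

carry_out(
  deltas=[0,0,0,0,0,0,0,0,0,0,0,0,0,0,0,0,0,0,0,0,0,0,0,0],
  grip=0,
  grip_force=40,
)

```text
time: 2.7
eef_pos: [0.6245, -0.2878, 0.0048]
tcp_rot: [1.0, 0.017, 0.0, 0.0]
contact_force: [-0.7, -0.1, 1.2]
opening: 0.198
finger_force: 41.6
```

carry_out(
  deltas=[0,0,-0.06,0,0,0,0,-0.02,-0.115,0,0,0,-0.01,-0.078,-0.115,0,0,-0.01,-0.02,-0.136,-0.115,0,0,-0.02,-0.029,-0.195,-0.115,0,0,-0.023],
)

```text
time: 3.32
eef_pos: [0.588, -0.0923, 0.1196]
tcp_rot: [1.0, 0.029, 0.0, -0.0]
contact_force: [1.0, 0.1, -1.2]
opening: 0.201
finger_force: 41.4
```

```bash
python3 -c "
from h import *
s=ctrl.get_state();print(s['eef_pos'],s['opening'],s['time'],delta(.5407,.1722,.12,3.25))"
```

```text
[ 0.58799361 -0.09228416  0.11961487] 0.20117724999009937 3.325 (array([-0.0321, -0.2668, -0.0004]), array([ 0.    , -0.0006,  0.0005]))
```

carry_out(
  deltas=[-0.0064,-0.0534,0,0,0,0,-0.0128,-0.1067,0,0,0,0,-0.0193,-0.16,0,0,0,0,-0.0257,-0.2134,0,0,0,0,-0.0321,-0.2668,0,0,0,0],
)

```text
time: 3.95
eef_pos: [0.5406, 0.1723, 0.1196]
tcp_rot: [1.0, 0.029, 0.0, -0.0]
contact_force: [0.8, 0.8, -0.7]
opening: 0.202
finger_force: 41.4
```

```bash
cat >> h.py <<'E'
def wcloud(name):
    s=ctrl.get_state();p,d=ctrl.read_camera("wrist");cv2.imwrite(f"pics/{name}.png",p[:,:,::-1])
    m=ctrl.camera_model("wrist");K=np.array(m["intrinsics"]);H=np.array(m["hand_eye"])
    v,u=np.mgrid[:480,:640];a=(u-K[0,2])/K[0,0];b=(v-K[1,2])/K[1,1];t=np.hypot(a,b)+1e-9
    P=np.stack([np.tan(t)*a/t*d,np.tan(t)*b/t*d,d],-1)@H[:3,:3].T+H[:3,3]
    return s,d,R.from_quat(s["tcp_rot"]).apply(P.reshape(-1,3)).reshape(P.shape)+s["eef_pos"]
def fix(W,yaw=3.25,o=(.5419,.1782)):
    c,s=np.cos(np.radians(yaw)),np.sin(np.radians(yaw));return (W[...,:2]-np.array(o))@np.array([[c,-s],[s,c]])
E
python3 - <<'E'
from h import *
s,d,W=wcloud("w2");q=fix(W)*1000;z=W[...,2]*1000;np.savez("pics/w2.npz",d=d,W=W)
print("tcp fix",fix(s["eef_pos"])*1000,s["eef_pos"])
e=[]
for y in range(-80,40,5):
    k=(d>0)&(abs(q[...,1]-y)<2.5)&(z>12)&(z<27)&(q[...,0]>5)&(q[...,0]<45)
    if k.sum()>20:e.append((y,np.percentile(q[k][:,0],99.5)))
print("far edge x (35):",[(a,round(b,1)) for a,b in e])
for n,lo,hi,y0,y1 in(("jawtop",46,56,20,110),("fin",85,100,20,110),("housing",49.5,56,-175,-130),("pad",43,49.7,-130,-70)):
    k=(d>0)&(z>lo)&(z<hi)&(q[...,1]>y0)&(q[...,1]<y1)&(abs(q[...,0])<50);t=q[k]
    if len(t)>10:print(n,len(t),"x",np.percentile(t[:,0],[1,99]).round(1),"y",np.percentile(t[:,1],[1,99]).round(1))
E
```

```text
tcp fix [-1.60571739 -5.82975677] [0.54062737 0.17228859 0.11958575]
far edge x (35): [(-80, np.float64(33.7)), (-75, np.float64(34.2)), (-70, np.float64(34.2)), (-65, np.float64(34.1)), (-60, np.float64(33.9)), (-55, np.float64(33.8)), (-50, np.float64(33.7)), (-45, np.float64(33.8)), (-40, np.float64(34.3)), (-35, np.float64(34.2)), (-30, np.float64(34.1)), (-25, np.float64(34.1)), (-20, np.float64(34.0)), (-15, np.float64(34.1)), (-10, np.float64(34.1)), (-5, np.float64(34.1)), (0, np.float64(34.0)), (5, np.float64(34.1)), (10, np.float64(34.1)), (15, np.float64(34.1)), (20, np.float64(34.1)), (25, np.float64(34.2)), (30, np.float64(34.2)), (35, np.float64(33.7))]
jawtop 2631 x [-24.7  24. ] y [43.1 77.9]
fin 1314 x [-11.9  10.9] y [52.9 68.1]
housing 2439 x [-29.7  28.5] y [-165.9 -141.2]
pad 1218 x [-21.8  20.9] y [-111.3  -99.2]
```

View pics/w2.png

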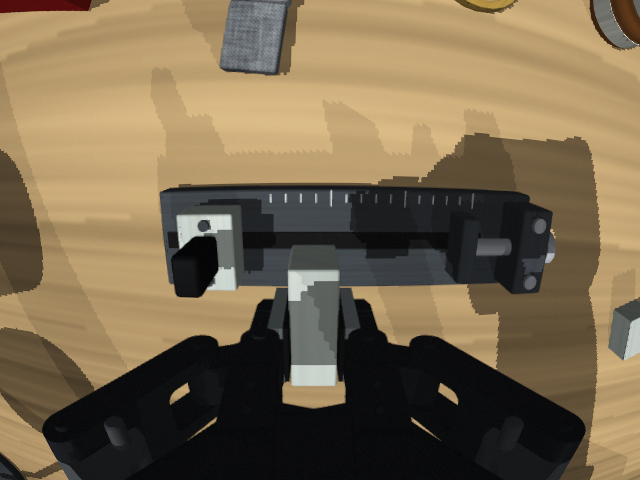

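The wrist view shows block18 held upright at (313,310) over the clear bed. The jaw is at (215,250) and the pad at (465,250). Fixture yaw and centre agree to within 1 mm, so I'll lower it.

carry_out(
  deltas=[0,0,0.045,0,0,0,0,0,0.08,0,0,0,0,0,0.09,0,0,0,0,0,0.0935,0,0,0,0,0,0.094,0,0,0],
)

```text
time: 4.62
eef_pos: [0.5424, 0.1706, 0.0267]
tcp_rot: [1.0, 0.029, 0.001, -0.0]
contact_force: [0.3, -0.1, -0.0]
opening: 0.201
finger_force: 41.3
```

```bash
python3 -c "
from h import *
s=ctrl.get_state();print(s['eef_pos'],s['contact_force'])"
```

```text
[0.54244379 0.17061594 0.02673695] [ 0.30003428 -0.09760095 -0.04069193]
```

carry_out(
  deltas=[0,0,0.0005,0,0,0,0,0,0.001,0,0,0],
)

```text
time: 4.88
eef_pos: [0.5419, 0.1707, 0.0253]
tcp_rot: [1.0, 0.029, 0.001, -0.0]
contact_force: [0.1, 0.6, -0.8]
opening: 0.206
finger_force: 41.3
```

carry_out(
  deltas=[0,0,0.0005,0,0,0,0,0,0.0005,0,0,0],
)

```text
time: 5.12
eef_pos: [0.5417, 0.1707, 0.0247]
tcp_rot: [1.0, 0.029, 0.0, 0.0]
contact_force: [-1.1, -0.4, 4.2]
opening: 0.2
finger_force: 42.0
```

carry_out(
  deltas=[0,0,0,0,0,0,0,0,0,0,0,0,0,0,0,0,0,0],
  grip=34,
)

```text
time: 5.5
eef_pos: [0.541, 0.1706, 0.0236]
tcp_rot: [1.0, 0.029, -0.0, 0.0]
contact_force: [0.1, -0.2, -0.1]
opening: 0.337
finger_force: 0.0
```

carry_out(
  deltas=[0,0,-0.02,0,0,0,0,0,-0.06,0,0,0,0,0,-0.095,0,0,0],
)

```text
time: 5.88
eef_pos: [0.5417, 0.1707, 0.1216]
tcp_rot: [1.0, 0.029, 0.001, -0.0]
contact_force: [0.2, 0.1, -0.2]
opening: 0.342
finger_force: 0.0
```

```bash
python3 - <<'E'
from h import *
s,d,W=wcloud("w3");q=fix(W)*1000;z=W[...,2]*1000
k=((d>0)&(z>45)&(z<56)&(abs(q[...,1]+6)<30)&(abs(q[...,0])<40)).astype(np.uint8)
n,l,st,ce=cv2.connectedComponentsWithStats(k)
for i in range(1,n):
    if st[i,4]>150:
        r=cv2.minAreaRect(q[l==i].astype(np.float32));print(np.round(r[0],1),np.round(r[1],1),round(r[2],1),np.median(z[l==i]))
print(s['eef_pos'],delta(.446,-.250,.12,-2.9,s))
E
```

```text
[ 1.3 -6.9] [18.4 50.2] 89.9 50.526204468228336
[0.54171865 0.17073063 0.12155881] (array([-0.1199,  0.4145,  0.0013]), array([-0.0003, -0.0019,  0.1084]))
```

carry_out(
  deltas=[-0.015,0.0518,0,0,0,0.022,-0.03,0.1036,0,0,0,0.044,-0.045,0.1554,0,0,0,0.066,-0.06,0.2072,0,0,0,0.088,-0.075,0.259,0,0,0,0.108],
  grip=44,
)

```text
time: 6.55
eef_pos: [0.4812, -0.094, 0.1204]
tcp_rot: [1.0, -0.025, 0.001, 0.0]
contact_force: [0.7, 0.2, -0.1]
opening: 0.439
finger_force: 0.0
```

```bash
python3 - <<'E'
from h import *
s=ctrl.get_state();print(s['eef_pos'],delta(.446,-.250,.12,-2.9,s))
E
```

```text
[ 0.48124268 -0.09402524  0.12035981] (array([-0.0273,  0.1576,  0.0004]), array([ 0.0009, -0.0025,  0.    ]))
```

carry_out(
  deltas=[-0.009,0.0525,0,0,0,0,-0.018,0.105,0,0,0,0,-0.027,0.1575,0,0,0,0,-0.027,0.1575,0,0,0,0],
)

```text
time: 7.05
eef_pos: [0.4463, -0.2518, 0.1206]
tcp_rot: [1.0, -0.028, 0.001, 0.001]
contact_force: [-0.2, -0.4, 0.0]
opening: 0.439
finger_force: 0.0
```

```bash
python3 - <<'E'
from h import *
s,d,W=wcloud("w4");z=W[...,2]*1000;q=W[...,:2]*1000
k=((d>0)&(z>20)&(z<40)&(abs(q[...,1]+250)<38)&(abs(q[...,0]-446)<40)).astype(np.uint8)
n,l,st,ce=cv2.connectedComponentsWithStats(k)
for i in range(1,n):
    if st[i,4]>150:
        r=cv2.minAreaRect(q[l==i].astype(np.float32));print(np.round(r[0],1),np.round(r[1],1),round(r[2],1),np.median(z[l==i]),st[i])
print(s['eef_pos'],s['tcp_rot'])
E
```

```text
[ 445.1 -249.9] [26.5 50.4] 87.3 30.513852081281044 [ 291  206   41   76 2955]
[ 0.4462687  -0.25175067  0.12055493] [ 0.99961636 -0.02765154  0.00111585  0.00112701]
```

View pics/w4.png

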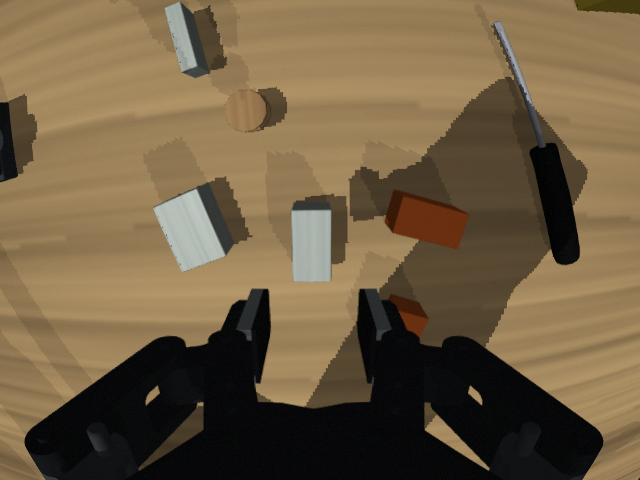

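The wrist view shows bare block26 (26.5 x 50.4 mm) at (312,243). The oranges at (427,220) and (405,315) and block36 at (193,228) are clear of the fingers.

carry_out(
  deltas=[-0.001,-0.002,0.05,0,0,-0.008,-0.001,-0.002,0.09,0,0,-0.008,-0.001,-0.002,0.115,0,0,-0.008,-0.001,-0.002,0.1155,0,0,-0.008],
)

```text
time: 7.6
eef_pos: [0.4445, -0.2436, 0.0018]
tcp_rot: [1.0, -0.02, -0.002, -0.002]
contact_force: [-0.3, 0.4, 0.6]
opening: 0.444
finger_force: 0.0
```

carry_out(
  deltas=[0,0,0,0,0,0,0,0,0,0,0,0,0,0,0,0,0,0,0,0,0,0,0,0],
  grip=0,
  grip_force=40,
)

```text
time: 8.1
eef_pos: [0.446, -0.2465, 0.0042]
tcp_rot: [1.0, -0.021, 0.001, 0.0]
contact_force: [0.0, 0.5, 3.0]
opening: 0.299
finger_force: 43.2
```

```bash
python3 - <<'E'
from h import *
s=ctrl.get_state();o=np.array([.5419,.1782]);a=np.radians(3.25)
t=o-.0005*np.array([np.cos(a),np.sin(a)])-.056*np.array([-np.sin(a),np.cos(a)])
print(s['eef_pos'],s['opening'],t,delta(t[0],t[1],.12,3.25,s))
E
```

```text
[ 0.44598427 -0.24647611  0.00415932] 0.29893104145870947 [0.5445756  0.12226172] (array([ 0.083 , -0.3725, -0.116 ]), array([ 0.0006, -0.0011, -0.0991]))
```

carry_out(
  deltas=[0,0,-0.06,0,0,0,0.004,-0.02,-0.116,0,0,-0.02,0.016,-0.076,-0.116,0,0,-0.045,0.028,-0.132,-0.116,0,0,-0.07,0.04,-0.187,-0.116,0,0,-0.099],
)

```text
time: 8.72
eef_pos: [0.4936, -0.0595, 0.1198]
tcp_rot: [1.0, 0.028, 0.001, 0.0]
contact_force: [0.2, 0.3, -1.1]
opening: 0.295
finger_force: 42.8
```

```bash
python3 - <<'E'
from h import *
s=ctrl.get_state();print(s['eef_pos'],s['opening'],delta(.5446,.1223,.12,3.25,s))
E
```

```text
[ 0.49358416 -0.05951843  0.1197953 ] 0.2947114522071005 (array([ 0.0613, -0.1786, -0.0002]), array([ 0.0004, -0.0011,  0.0002]))
```

carry_out(
  deltas=[0.0153,-0.0447,0,0,0,0,0.0307,-0.0893,0,0,0,0,0.046,-0.134,0,0,0,0,0.0613,-0.1786,0,0,0,0,0.0613,-0.1786,0,0,0,0],
)

```text
time: 9.35
eef_pos: [0.5447, 0.1233, 0.1194]
tcp_rot: [1.0, 0.03, 0.0, -0.0]
contact_force: [-0.2, 0.1, -0.1]
opening: 0.292
finger_force: 42.7
```

```bash
python3 - <<'E'
from h import *
s,d,W=wcloud("w5");q=fix(W)*1000;z=W[...,2]*1000
print(s['eef_pos'],fix(s['eef_pos'])*1000,s['tcp_rot'])
# held block: top/visible far end face in tool frame
T=R.from_quat(s['tcp_rot']).inv().apply((W-s['eef_pos']).reshape(-1,3)).reshape(W.shape)*1000
k=(d>0)&(abs(T[...,1])<11)&(T[...,2]>-40)&(T[...,2]<8)&(T[...,0]>15)&(T[...,0]<40)
t=T[k];print(len(t),"x",np.percentile(t[:,0],[2,50,98]),"z",np.percentile(t[:,2],[1,50,99]))
k=((d>0)&(z>45)&(z<56)&(abs(q[...,1]+6)<28)&(abs(q[...,0])<40)).astype(np.uint8)
n,l,st,ce=cv2.connectedComponentsWithStats(k)
for i in range(1,n):
    if st[i,4]>150:
        r=cv2.minAreaRect(q[l==i].astype(np.float32));print(np.round(r[0],1),np.round(r[1],1),round(r[2],1),np.median(z[l==i]))
E
```

```text
[0.5446835  0.12334807 0.1193854 ] [ -0.33068984 -54.9215133 ] [ 9.99537973e-01  3.03935315e-02  1.82151845e-04 -2.01396190e-04]
3150 x [15.44281086 23.97342756 24.87273232] z [-27.5217368  -25.42708344   2.38271569]
[ 1.1 -7.1] [49.6 18.9] 0.3 50.505055403539515
```

View pics/w5.png

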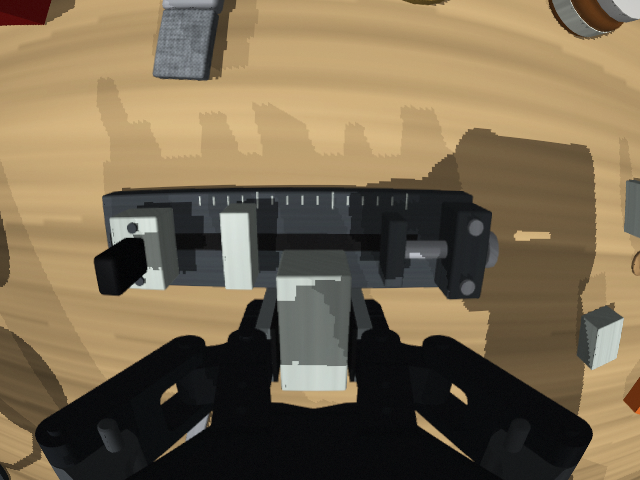

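The wrist view shows block26 held at (313,320) and block18 standing square at (238,250). There is free room beside the pad at (395,250), so I'll lower block26.

carry_out(
  deltas=[0.001,0,0.045,0,0,0,0.001,0,0.08,0,0,0,0.001,0,0.09,0,0,0,0.001,0,0.0925,0,0,0,0.001,0,0.094,0,0,0],
)

```text
time: 10.02
eef_pos: [0.5468, 0.1205, 0.0269]
tcp_rot: [1.0, 0.028, 0.001, 0.0]
contact_force: [-0.1, -0.2, -0.8]
opening: 0.298
finger_force: 42.7
```

carry_out(
  deltas=[0,0,0.0005,0,0,0,0,0,0.001,0,0,0],
)

```text
time: 10.28
eef_pos: [0.5461, 0.1209, 0.0253]
tcp_rot: [1.0, 0.028, 0.001, 0.0]
contact_force: [0.1, -0.2, -0.5]
opening: 0.296
finger_force: 42.7
```

carry_out(
  deltas=[0,0,0.0005,0,0,0,0,0,0.001,0,0,0],
)

```text
time: 10.52
eef_pos: [0.5457, 0.1209, 0.0242]
tcp_rot: [1.0, 0.028, 0.0, 0.0]
contact_force: [-2.7, -0.4, 6.1]
opening: 0.293
finger_force: 43.5
```

carry_out(
  deltas=[0,0,0,0,0,0,0,0,0,0,0,0,0,0,0,0,0,0],
  grip=41,
)

```text
time: 10.9
eef_pos: [0.5453, 0.1208, 0.0231]
tcp_rot: [1.0, 0.028, -0.0, -0.0]
contact_force: [0.6, 0.5, -0.0]
opening: 0.41
finger_force: 0.0
```

carry_out(
  deltas=[0,0,-0.02,0,0,0,0,0,-0.06,0,0,0,0,0,-0.1,0,0,0],
)

```text
time: 11.28
eef_pos: [0.5456, 0.1209, 0.1257]
tcp_rot: [1.0, 0.028, 0.0, -0.0]
contact_force: [0.2, -0.8, 0.4]
opening: 0.41
finger_force: 0.0
```

```bash
python3 - <<'E'
from h import *
s,d,W=wcloud("w6");q=fix(W)*1000;z=W[...,2]*1000
k=((d>0)&(z>48.6)&(z<56)&(q[...,1]>-90)&(q[...,1]<110)&(abs(q[...,0])<40)).astype(np.uint8)
n,l,st,ce=cv2.connectedComponentsWithStats(k)
for i in range(1,n):
    if st[i,4]>150:
        r=cv2.minAreaRect(q[l==i].astype(np.float32));print(np.round(r[0],1),np.round(r[1],1),round(r[2],1),np.median(z[l==i]))
k=(d>0)&(z>80)&(z<98)&(q[...,1]>20)&(q[...,1]<110)&(abs(q[...,0])<40);t=q[k];print("fin",np.percentile(t,[1,99],axis=0))
k=(d>0)&(z>44)&(z<49.5)&(q[...,1]>-125)&(q[...,1]<-80)&(abs(q[...,0])<40);t=q[k];print("pad",np.percentile(t,[1,99],axis=0))
o=np.array([.5419,.1782]);a=np.radians(3.25)
t=o-.0003*np.array([np.cos(a),np.sin(a)])+.061*np.array([-np.sin(a),np.cos(a)])
print(s['eef_pos'],t,delta(t[0],t[1],.12,3.25,s))
E
```

```text
[ 0.9 -7.1] [50.2 18.4] 1.1 50.55410119218795
[  0.2 -57. ] [25.7 49.7] 90.0 50.571804507413916
[-1.  61.1] [50.4 36.9] 0.3 51.09750827884271
fin [[-12.14722945  52.50699628]
 [ 10.90233326  68.01842131]]
pad [[ -22.03963933 -111.16188243]
 [  20.67829738  -99.31971992]]
[0.54557638 0.12085747 0.12565419] [0.53814222 0.23908488] (array([-0.0007, -0.1185,  0.0057]), array([-0.    , -0.0009,  0.0001]))
```

carry_out(
  deltas=[-0.001,-0.055,0,0,0,0,-0.001,-0.1105,0,0,0,0,-0.001,-0.1185,0,0,0,0,-0.001,-0.1185,0.04,0,0,0,-0.001,-0.1185,0.066,0,0,0],
  grip=48,
)

```text
time: 11.95
eef_pos: [0.5375, 0.2386, 0.0568]
tcp_rot: [1.0, 0.029, -0.0, 0.0]
contact_force: [-1.1, 0.1, -0.3]
opening: 0.477
finger_force: 0.0
```

carry_out(
  deltas=[0,0,0,0,0,0,0,0,0,0,0,0,0,0,0,0,0,0,0,0,0,0,0,0],
  grip=0,
  grip_force=40,
)

```text
time: 12.45
eef_pos: [0.5375, 0.2385, 0.0575]
tcp_rot: [1.0, 0.028, -0.0, 0.0]
contact_force: [0.2, -2.0, -5.5]
opening: 0.181
finger_force: 42.9
```

```bash
python3 - <<'E'
from h import *
s=ctrl.get_state();print(s['eef_pos'],fix(s['eef_pos'])*1000,s['contact_force'],s['opening'],s['time'],s['wrist_torque'])
E
```

```text
[0.53751351 0.23853931 0.05748051] [-0.95863351 60.49094401] [ 0.24889306 -1.99527671 -5.52816236] 0.18085791350709074 12.45 [-0.32269177  0.10446922 -0.08108932]
```

carry_out(
  deltas=[0,0.008,0,0,0,0,0,0.018,0,0,0,0,0,0.028,0,0,0,0,0,0.037,0,0,0,0,0,0.044,0,0,0,0],
)

```text
time: 13.08
eef_pos: [0.54, 0.1946, 0.0575]
tcp_rot: [1.0, 0.028, -0.0, -0.0]
contact_force: [-2.1, 3.1, -2.6]
opening: 0.18
finger_force: 43.1
```

carry_out(
  deltas=[0,0.007,0,0,0,0,0,0.015,0,0,0,0,0,0.023,0,0,0,0,0,0.031,0,0,0,0,0,0.037,0,0,0,0],
)

```text
time: 13.7
eef_pos: [0.542, 0.1578, 0.0574]
tcp_rot: [1.0, 0.028, -0.0, -0.0]
contact_force: [-3.7, 4.4, -1.6]
opening: 0.179
finger_force: 43.4
```

```bash
python3 - <<'E'
from h import *
s=ctrl.get_state();print(s['eef_pos'],fix(s['eef_pos'])*1000,s['contact_force'],s['opening'],s['time'],s['wrist_torque'])
s,d,W=wcloud("w7");q=fix(W)*1000;z=W[...,2]*1000
k=((d>0)&(z>48.9)&(z<56)&(q[...,1]>-120)&(q[...,1]<40)&(abs(q[...,0])<40)).astype(np.uint8)
n,l,st,ce=cv2.connectedComponentsWithStats(k)
for i in range(1,n):
    if st[i,4]>80:
        t=q[l==i];r=cv2.minAreaRect(t.astype(np.float32));print(np.round(r[0],1),np.round(r[1],1),round(r[2],1),np.percentile(t,[1,99],axis=0).round(1).tolist())
E
```

```text
[0.54202412 0.15784897 0.05742501] [ -1.02983532 -20.32533786] [-3.73156124  4.43829771 -1.64052842] 0.17914438569074329 13.7 [ 0.54648868  0.56379168 -0.05858443]
[  0.4 -42. ] [51.1 80.1] 0.6 [[-22.0, -80.9], [25.1, -3.1]]
```

View pics/w7.png

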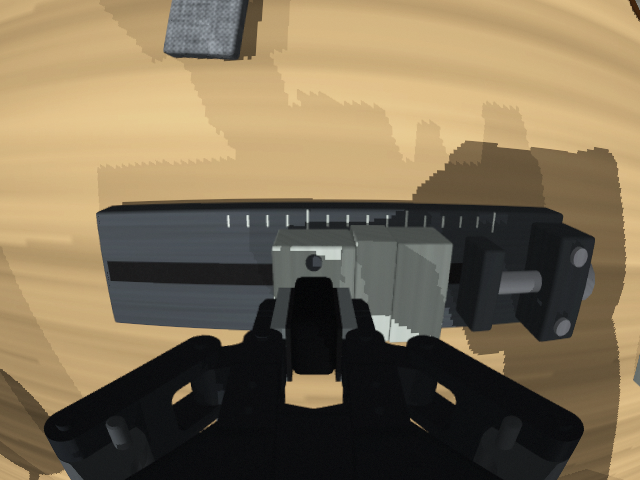

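The view shows jaw, block18 and block26 in flush contact at (340–450,280). About 17 mm remain to the pad at (480,280).

carry_out(
  deltas=[0,0.004,0,0,0,0,0,0.008,0,0,0,0,0,0.011,0,0,0,0,0,0.013,0,0,0,0,0,0.014,0,0,0,0],
)

```text
time: 14.38
eef_pos: [0.5428, 0.1442, 0.0575]
tcp_rot: [1.0, 0.028, -0.0, -0.0]
contact_force: [-3.7, 3.8, -1.7]
opening: 0.182
finger_force: 43.4
```

carry_out(
  deltas=[0,0.0005,0,0,0,0,0,0.001,0,0,0,0],
)

```text
time: 14.62
eef_pos: [0.5429, 0.1433, 0.0575]
tcp_rot: [1.0, 0.028, -0.0, -0.0]
contact_force: [-3.7, 4.6, -1.6]
opening: 0.179
finger_force: 43.4
```

carry_out(
  deltas=[0,0.0005,0,0,0,0,0,0.001,0,0,0,0],
)

```text
time: 14.88
eef_pos: [0.5429, 0.1423, 0.0574]
tcp_rot: [1.0, 0.028, -0.0, -0.0]
contact_force: [-3.8, 4.5, -2.1]
opening: 0.18
finger_force: 43.4
```

carry_out(
  deltas=[0,0.0005,0,0,0,0,0,0.001,0,0,0,0],
)

```text
time: 15.12
eef_pos: [0.543, 0.1413, 0.0575]
tcp_rot: [1.0, 0.028, -0.0, -0.0]
contact_force: [-3.6, 4.7, -1.9]
opening: 0.179
finger_force: 43.4
```

carry_out(
  deltas=[0,0.0004,0,0,0,0,0,0.0007,0,0,0,0],
)

```text
time: 15.38
eef_pos: [0.543, 0.1406, 0.0574]
tcp_rot: [1.0, 0.028, -0.0, -0.0]
contact_force: [-3.8, 2.9, -2.4]
opening: 0.183
finger_force: 43.4
```

carry_out(
  deltas=[0,0.0004,0,0,0,0,0,0.0005,0,0,0,0],
)

```text
time: 15.62
eef_pos: [0.543, 0.1402, 0.0575]
tcp_rot: [1.0, 0.028, -0.0, -0.0]
contact_force: [-3.4, 4.4, -1.9]
opening: 0.18
finger_force: 43.4
```

carry_out(
  deltas=[0,0.0003,0,0,0,0,0,0.0006,0,0,0,0],
)

```text
time: 15.88
eef_pos: [0.543, 0.1401, 0.0575]
tcp_rot: [1.0, 0.028, -0.0, -0.001]
contact_force: [-3.5, 7.4, -1.1]
opening: 0.181
finger_force: 43.3
```

carry_out(
  deltas=[0,0.0003,0,0,0,0,0,0.0006,0,0,0,0],
)

```text
time: 16.12
eef_pos: [0.543, 0.1401, 0.0575]
tcp_rot: [1.0, 0.028, -0.0, -0.001]
contact_force: [-3.5, 8.6, -2.1]
opening: 0.182
finger_force: 43.3
```

The jaw is home at y=0.1401 and the force is rising. I'll build up to about 14.5 N (4.5 N drag plus 10 N).

carry_out(
  deltas=[0,0.0004,0,0,0,0,0,0.0008,0,0,0,0],
)

```text
time: 16.38
eef_pos: [0.543, 0.1401, 0.0575]
tcp_rot: [1.0, 0.028, -0.0, -0.002]
contact_force: [-3.6, 13.1, -2.1]
opening: 0.181
finger_force: 43.2
```

carry_out(
  deltas=[0,0.0003,0,0,0,0,0,0.0003,0,0,0,0,0,0.0003,0,0,0,0],
)

```text
time: 16.75
eef_pos: [0.543, 0.1401, 0.0575]
tcp_rot: [1.0, 0.028, -0.0, -0.002]
contact_force: [-3.7, 11.8, -1.9]
opening: 0.184
finger_force: 43.2
```

carry_out(
  deltas=[0,0.0004,0,0,0,0,0,0.0006,0,0,0,0,0,0.0006,0,0,0,0],
)

```text
time: 17.12
eef_pos: [0.543, 0.1401, 0.0575]
tcp_rot: [1.0, 0.028, -0.0, -0.003]
contact_force: [-3.6, 14.2, -2.7]
opening: 0.182
finger_force: 43.1
```

carry_out(
  deltas=[0,0.0003,0,0,0,0,0,0.0003,0,0,0,0],
)

```text
time: 17.38
eef_pos: [0.543, 0.1401, 0.0575]
tcp_rot: [1.0, 0.028, -0.0, -0.003]
contact_force: [-4.0, 15.5, -2.7]
opening: 0.185
finger_force: 43.0
```

carry_out(
  deltas=[0,-0.0008,0,0,0,0,0,-0.0016,0,0,0,0,0,-0.0022,0,0,0,0],
)

```text
time: 17.75
eef_pos: [0.543, 0.1401, 0.0575]
tcp_rot: [1.0, 0.028, -0.0, -0.001]
contact_force: [-3.6, 5.9, -2.1]
opening: 0.178
finger_force: 43.3
```

carry_out(
  deltas=[0,-0.0004,0,0,0,0,0,-0.0007,0,0,0,0,0,-0.0007,0,0,0,0],
)

```text
time: 18.12
eef_pos: [0.543, 0.1401, 0.0574]
tcp_rot: [1.0, 0.028, -0.0, -0.0]
contact_force: [-3.7, 4.6, -3.1]
opening: 0.189
finger_force: 43.3
```

carry_out(
  deltas=[0,0,0,0,0,0,0,0,0,0,0,0,0,0,0,0,0,0],
  grip=48,
)

```text
time: 18.5
eef_pos: [0.5446, 0.1393, 0.0583]
tcp_rot: [1.0, 0.028, 0.001, 0.0]
contact_force: [0.8, -0.6, -0.5]
opening: 0.482
finger_force: 0.0
```

carry_out(
  deltas=[0,0,-0.02,0,0,0,0,0,-0.06,0,0,0,0,0,-0.11,0,0,0,0,0,-0.11,0,0,0],
)

```text
time: 19.0
eef_pos: [0.5473, 0.14, 0.1748]
tcp_rot: [1.0, 0.028, 0.007, -0.0]
contact_force: [1.3, 0.1, -0.7]
opening: 0.475
finger_force: 0.0
```

```bash
python3 - <<'E'
from h import *
s,d,W=wcloud("w8");q=fix(W)*1000;z=W[...,2]*1000
k=((d>0)&(z>48.9)&(z<53)&(q[...,1]>-110)&(q[...,1]<40)&(abs(q[...,0])<40)).astype(np.uint8)
n,l,st,ce=cv2.connectedComponentsWithStats(k)
for i in range(1,n):
    if st[i,4]>80:
        t=q[l==i];r=cv2.minAreaRect(t.astype(np.float32));print(np.round(r[0],1),np.round(r[1],1),round(r[2],1),np.percentile(t,[1,99],axis=0).round(1).tolist())
k=(d>0)&(z>80)&(z<98)&(abs(q[...,1]+38)<40)&(abs(q[...,0])<40);print("fin",np.percentile(q[k],[1,99],axis=0))
p=cv2.imread("pics/w8.png")[180:380,80:620];cv2.imwrite("pics/w8c.png",cv2.resize(p,(800,296),interpolation=cv2.INTER_CUBIC))
E
```

```text
[  0.2 -60.1] [51.3 82. ] 0.7 [[-24.3, -98.9], [24.8, -20.2]]
fin [[-11.78763776 -44.93683478]
 [ 11.05333701 -29.32969303]]
```

View pics/w8c.png

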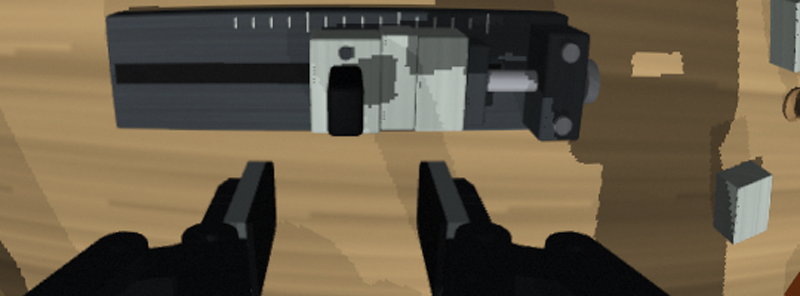

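The crop shows the jaw at (345,80), block18 at (398,80), block26 at (440,80) and the pad at (478,80), all flush. The measured stack length is about 80 mm, which is 44 mm of blocks plus the 36 mm jaw. The robot is clear, so I'll hand in.

```bash
python3 -c "
from plant import ctrl
print(ctrl.sign_off())"
```

```text
the job is handed in; nothing more can be done
None
```

The jaw is set to 44 mm: block18 and block26 stand square between jaw and stop pad, pressed home with about 10 N beyond the drag, then released and handed in at about 19 s.

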